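Sweep the spent tea lights into the dustpan

ROBOT

A 7-joint arm with a two-finger parallel gripper is mounted at the origin on the work surface. World frame = base frame: x ahead of the robot, y to its left, z up, the work surface at z = 0. Lengths are in m, angles in rad, forces in N, time in s.
With the tool pointing down it reaches from about 0.425 to 0.875 m from the base axis. Payload 8.4 kg.
Tool frame: the origin (TCP) lies midway between the tips of the shut fingers; the grasp point (between the pads) lies 19 mm behind it; x points along the fingers, y is the direction in which the jaws open and shut, and the axes are right-handed (so a half turn about x gives the same grasp; the last joint's range is limited). The gripper opens to 87 mm and grips with 3 to 60 N. Pads are 19 mm wide; open, the fingers measure 117 mm over their backs; the gripper's body (75 mm by 190 mm) begins 51 mm behind the grasp point.
Start: joints at [-1.295, 0.333, 0.04, 1.465, -0.013, 1.343, -0.059], TCP at [0.238, 0.605, 0.223] pointing down, gripper open.
Joint ranges: [-2.58, 2.58], [-0.38, 2.09], [-1.3, 1.39], [0.25, 2.4], [-1.5, 4.64], [0.08, 2.09], [-2.65, 2.65]. Speed limits (rad/s): [2.22, 2.22, 2.79, 2.79, 3.14, 3.14, 3.14].

INTERFACE

Orientations are given as a 3x3 rotation matrix whose columns are the frame's x, y, z axes.
In Python, from plant import env gives the robot as it stands.
- The arm moves only by the tool jog_arm, never from a script. Its argument "moves" is one flat list of numbers, 7 for each row, row after row: the turn, a rotation vector about the tool's x, y, z in rad, then the shift along the tool's x, y, z in cm, then the finger opening in cm, from 0 to 8.7. A call has 1 to 8 rows; each row shifts and turns the commanded pose from where the row before left it, along the tool's axes as they then stand; what a row does not reach is not made up. A row lasts 1/12 s, in which the tool goes at most 41.7 mm and 7.16 degrees, less where a joint would pass 70% of its speed; a pose out of reach is approached as far as the arm can. A call with a gripper value outside its range is refused whole. The fingers move at their own pace and stop on an object; "squeeze" is the grip in N (left out, the last holds). Time passes only in rows, so rows that do not move let the fingers close. It gives the time, the measured TCP pose, the force and the opening at its end, in the units of the state.
- env.read_state(): the state, without advancing time (a new reading comes with each control period).
- env.camera(name): name is "scene" or "top" or "wrist"; returns (picture, depth): 400x640x3 uint8, red, green, blue; 400x640 float32, m along the optical axis (not along the pixel's ray), 0 where there is no reading.
- env.camera_info(name): a dict with "mtx" (3x3 intrinsics, pixels), "R" (3x3) and "t" (3): a world point X has camera coordinates R X + t. Camera axes: x right, y down, z forward; pixel columns grow to the right and rows downward; lengths in m; the calibration is good to about 2 mm. A picture is of the moment at which its call begins: read the wrist's pose just before it. camera_info takes no time and is no camera call; for the wrist camera it gives the pose at the moment of the call.
- env.hand_in(): hands the job in, once; it reports no verdict.
Trained networks look in the newest picture that a camera, given by its name, has taken for a name from the list of things; names that differ only in an ending like _2 or _b are one class to them, and where a whole thing is asked for, a point or a joint stands for the part that bears it (a point fixed in the world has none). Each returns a list of dicts, best first, with "p" (0 to 1); they miss things now and then, are a little off and sometimes report something else, mostly with a low value. They report only what shows in the picture. A call takes as long as a camera call. They do not tell look-alikes from the thing itself.
- env.recognise(name, camera): "at" ([column, row] as shares, 0 to 1, of the picture: columns of its width, rows of its height, amid what is visible of it).
- env.cut_out(name, camera): "mask" (400x640 bool, what is visible of it) and "at" ([column, row] as shares, 0 to 1, of the picture: columns of its width, rows of its height, amid what is visible of it).
The state is a dict: "time_s": time; "q": joint angles; "dq": joint speeds; "effort": joint torques, N m; "eef_pos": TCP position; "ee_rot": TCP orientation; "wrist_force": force on the tool from outside, world axes, zero at the start; "moment": the same for the moment, N m; "opening": opening from 0.0 (shut) to 1.0 (fully open).
Only numpy, scipy, OpenCV 4.12 (cv2) and the standard library are available. Lean on these libraries where they do the work, as an engineer would, in place of code of your own. Each camera call takes 0.05 s, during which the arm holds its last target.

TASK

With closed fingers, gently sweep the three empty, spent tea-light cups across the table, over the front lip and completely into the dustpan, so that none of them sticks out of its open front. Only push them: do not pinch, press down on, jam, flick or lift them. Leave the fresh tea light with its wax and wick, and everything else on the table, where it stands.

Things in the scene. Friction and masses are not known exactly. Their poses are not given: they have to be found in the camera images.
- pan: steel dustpan, fixed to the table. Origin: middle of its open front lip, at table height; x points level into the pan (within 0.25 rad of world +y), y along the lip, z up. Inside 260 mm wide (y -130 to 130), 160 mm deep (x 0 to 160). Floor slopes from 0 at the lip to 3 mm high over the first 20 mm, then level. Side and back walls 4 mm thick, 28 mm high; handle behind, up to 33 mm high
- cup_a: one of three identical spent tea lights: an empty, open, thin-walled round aluminium cup, 40 mm across, 18 mm high, wall 2 mm, inner floor 4 mm with a dark burnt wick, about 10 to 20 g, standing loose on the table. It slides when pushed at its side. Origin: centre of its underside; z up
- cup_b: one of three identical spent tea lights: an empty, open, thin-walled round aluminium cup, 40 mm across, 18 mm high, wall 2 mm, inner floor 4 mm with a dark burnt wick, about 10 to 20 g, standing loose on the table. It slides when pushed at its side. Origin: centre of its underside; z up
- cup_c: one of three identical spent tea lights: an empty, open, thin-walled round aluminium cup, 40 mm across, 18 mm high, wall 2 mm, inner floor 4 mm with a dark burnt wick, about 10 to 20 g, standing loose on the table. It slides when pushed at its side. Origin: centre of its underside; z up
- fresh: fresh tea light, to be left alone: same 40 x 18 mm aluminium cup, but full of white wax, with a wick 9 mm tall. Loose, among the spent ones. The four tea lights stand in any order, on the mouth side of the pan, each in its own lane: centres at least 50 mm apart in world x. Origin: centre of its underside
- matchbox: matchbox lying flat, 56 x 36 x 16 mm, loose, to be left alone, on the side of the tea lights away from the pan. Origin: centre of its underside
- votive: amber glass votive cup, 56 mm across, 60 mm high, loose, to be left alone, beyond the tea lights. Origin: centre of its underside
- box_b: blue box of candles lying flat, 70 x 110 x 45 mm, loose, to be left alone, at the right. Origin: centre of its underside
- pillar: white pillar candle, 66 mm across, 90 mm high, loose, to be left alone, beyond the pan. Origin: centre of its underside
There are look-alikes about, which are no part of the job. What is shaped like the cup_b but purple is not meant. What is shaped like the cup_a but purple is not meant.

How it is judged:
At the end, for the whole second after the job is handed in: all three spent cups at rest inside the dustpan: each one's centre at least 22 mm past the front lip (so the whole cup is in), within the side and back walls, and its underside centre under 30 mm above the table, moving slower than 20 mm/s (x of cup_a in the frame of pan between 0.022 and 0.16 m and y of cup_a in the frame of pan between -0.13 and 0.13 m and height (world z) of each of cup_a, cup_b, cup_c below 0.03 m and linear speed of each of cup_a, cup_b, cup_c below 0.02 m/s and x of cup_b in the frame of pan between 0.022 and 0.16 m and y of cup_b in the frame of pan between -0.13 and 0.13 m and x of cup_c in the frame of pan between 0.022 and 0.16 m and y of cup_c in the frame of pan between -0.13 and 0.13 m); the robot touches nothing.
It fails at once if a spent cup is lifted (its underside centre more than 30 mm above the table) (height (world z) of any of cup_a, cup_b, cup_c above 0.03 m).
It fails at once if a spent cup is pinched, pressed or jammed with more than 15 N by the fingers (contact force between any of cup_a, cup_b, cup_c and the fingers above 15 N).
It fails at once if a spent cup is knocked or flicked faster than 0.6 m/s (linear speed of any of cup_a, cup_b, cup_c above 0.6 m/s).
It fails at once if the fresh tea light or another loose thing on the table is shifted more than 15 mm (distance of any of fresh, matchbox, votive, box_b, pillar from where it was at the start of the episode above 0.015 m).
It also fails if it takes over 67 s, if anything falls off the work surface, if the arm or the gripper's body presses on something with over 40 N, if the wrist force passes 120 N, or if a joint passes its speed limit or range.

## Working session

There is one attempt and no reset: what is moved stays moved. The work goes in short steps, Python scripts to look and compute and a tool call to move; the robot and the scene stay as the last step left them, time stands still between calls to the robot, and variables do not carry over. Pictures are saved under pics/ and viewed, and the job is handed in when it is done.

Besides the shell and the picture viewer there is one more tool, called as name(argument=value, ...) on one line, values as JSON. jog_arm: Moves the arm, as the interface text tells. Its arguments: {"type":"object","properties":{"moves":{"type":"array"},"squeeze":{"type":"number"}},"required":["moves"]}

```bash
mkdir -p pics; ls
python3 - <<'E'
from plant import env
import cv2
s=env.read_state(); print(s['time_s'],s['eef_pos'],s['ee_rot'],s['opening'])
for c in ['top','scene']:
    im,d=env.camera(c); cv2.imwrite(f'pics/{c}0.png',im[:,:,::-1])
    i=env.camera_info(c); print(c,i['mtx'],i['R'],i['t'])
E
```

```text
pics
0.0 [0.2378086  0.60444278 0.22167082] [[-4.84270522e-04  3.66077922e-01  9.30584075e-01]
 [-1.52562832e-03  9.30582831e-01 -3.66078226e-01]
 [-9.99998719e-01 -1.59700631e-03  1.07845011e-04]] 1.0007884465173322
top [[495.91858669   0.         321.76896223]
 [  0.         495.91858669 200.44187163]
 [  0.           0.           1.        ]] [[-0.00118779 -0.99994464 -0.01045468]
 [-0.99073968  0.00259616 -0.13575032]
 [ 0.13576995  0.01019663 -0.99068792]] [-0.11480223  0.59556402  0.91278707]
scene [[426.37487592   0.         322.65072978]
 [  0.         426.37487592 195.09922753]
 [  0.           0.           1.        ]] [[-0.49666711  0.86790233  0.00820488]
 [ 0.64349538  0.37455843 -0.66754751]
 [-0.58243925 -0.32626909 -0.74452199]] [ 0.42484717 -0.30385483  1.40924487]
```

View pics/top0.png

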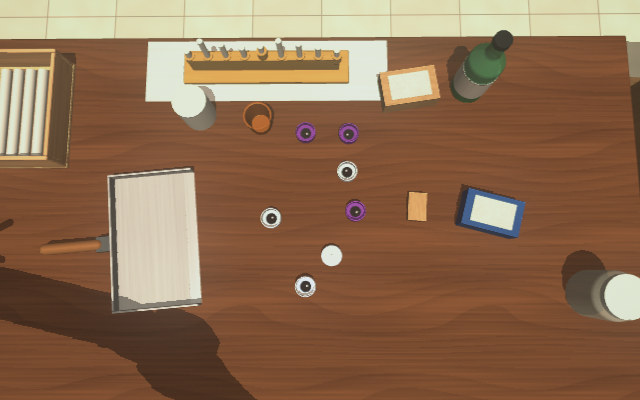

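View pics/scene0.png

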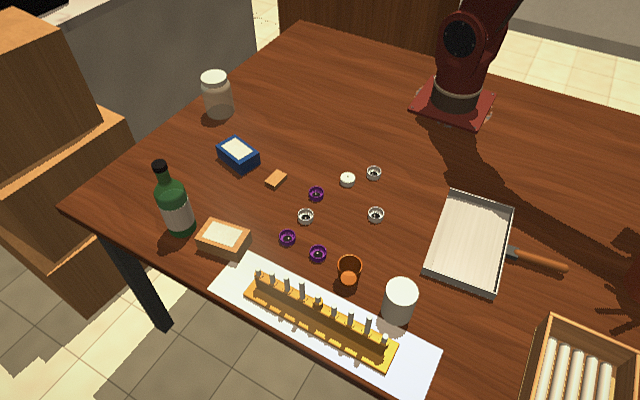

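Top view: spent silver cups at about (271,218), (347,171) and (305,287), with the fresh one at (332,256). The purple look-alikes are at (306,133), (348,134) and (355,210). The pan is on the left with its mouth edge near column 198. Next I'll work out positions.

```bash
cat > h.py <<'E'
import numpy as np,cv2
from plant import env
def px2w(c,uv,z):
    i=env.camera_info(c); M=np.array(i['mtx']);R=np.array(i['R']);t=np.array(i['t'])
    r=R.T@np.linalg.inv(M)@np.array([uv[0],uv[1],1.0]); o=-R.T@t
    return o+r*(z-o[2])/r[2]
def cloud(c,d):
    i=env.camera_info(c); M=np.array(i['mtx']);R=np.array(i['R']);t=np.array(i['t'])
    v,u=np.mgrid[0:400,0:640]
    p=np.stack([(u-M[0,2])/M[0,0]*d,(v-M[1,2])/M[1,1]*d,d],-1)
    return (p-t)@R
E
python3 - <<'E'
from h import *
im,d=env.camera('top'); P=cloud('top',d)
for n in ['cup_a','fresh','matchbox','votive','pan']:
    for r in env.cut_out(n,'top'):
        if r['p']<.3: continue
        m=r['mask']; uv=[r['at'][0]*640,r['at'][1]*400]
        v,u=np.nonzero(m); q=P[m]; 
        top=q[:,2]>0.013
        print(n,round(r['p'],2),np.round(uv,1),m.sum(),'z.012:',np.round(px2w('top',[u.mean(),v.mean()],.014),4),'rimcloud mid',np.round((q[top].min(0)+q[top].max(0))/2,4) if top.any() else '', np.round(np.ptp(q[top],axis=0),3) if top.any() else '')
        if n=='pan':
            box=cv2.boxPoints(cv2.minAreaRect(np.stack([u,v],1).astype(np.float32))); print(box)
for uv in [(194,170),(201,302),(107,176),(112,311)]: print(uv,px2w('top',uv,0.0),px2w('top',uv,0.028))
big=cv2.resize(im[110:330,90:420,::-1],None,fx=2.4,fy=2.4,interpolation=cv2.INTER_CUBIC); cv2.imwrite('pics/crop.png',big)
print(env.read_state()['time_s'])
E
```

```text
cup_a 0.88 [350.5 131.6] 334 z.012: [ 0.7353 -0.1689  0.014 ] rimcloud mid [ 0.7356 -0.1695  0.0173] [0.039 0.038 0.008]
cup_a 0.85 [300.7 284. ] 314 z.012: [ 0.4323 -0.0823  0.014 ] rimcloud mid [ 0.4407 -0.0947  0.4988] [0.051 0.062 0.97 ]
cup_a 0.74 [304.  133.9] 339 z.012: [ 0.7382 -0.0827  0.014 ] rimcloud mid [ 0.7382 -0.0822  0.0179] [0.039 0.036 0.01 ]
cup_a 0.72 [269.6 219.1] 315 z.012: [ 0.5635 -0.015   0.014 ] rimcloud mid [ 0.5241 -0.061   0.4988] [0.116 0.129 0.97 ]
cup_a 0.67 [348.  172.6] 275 z.012: [ 0.6575 -0.1653  0.014 ] rimcloud mid [ 0.5711 -0.1536  0.4987] [0.21  0.056 0.97 ]
cup_a 0.52 [355.9 209.2] 303 z.012: [ 0.5778 -0.1802  0.014 ] rimcloud mid [ 0.5775 -0.1798  0.0174] [0.036 0.037 0.008]
fresh 0.73 [328.5 256. ] 302 z.012: [ 0.4904 -0.1334  0.014 ] rimcloud mid [ 0.4907 -0.1335  0.0204] [0.037 0.035 0.011]
matchbox 0.69 [415.  205.3] 530 z.012: [ 0.5865 -0.3015  0.014 ] rimcloud mid [ 0.5872 -0.3007  0.0179] [0.056 0.036 0.01 ]
votive 0.85 [258.5 115.1] 748 z.012: [0.7691 0.0137 0.014 ] rimcloud mid [ 0.6261 -0.045   0.4985] [0.32  0.161 0.971]
pan 0.61 [149.9 245.3] 13081 z.012: [0.5198 0.2247 0.014 ] rimcloud mid [0.5227 0.1506 0.4985] [0.28  0.552 0.971]
[[ 33.415634 181.20607 ]
 [193.21983  166.1302  ]
 [206.27205  304.48376 ]
 [ 46.46785  319.55963 ]]
pan 0.44 [329.9 255.4] 327 z.012: [ 0.4907 -0.133   0.014 ] rimcloud mid [ 0.4907 -0.1334  0.0204] [0.037 0.039 0.011]
[[321. 246.]
 [341. 246.]
 [341. 265.]
 [321. 265.]]
(194, 170) [0.66373474 0.14318222 0.        ] [0.6581073  0.13553204 0.028     ]
(201, 302) [0.40125674 0.12058139 0.        ] [0.40309868 0.11357436 0.028     ]
(107, 176) [0.6519414  0.31948841 0.        ] [0.64664956 0.30682105 0.028     ]
(112, 311) [0.38409691 0.2941856  0.        ] [0.38642717 0.28223829 0.028     ]
0.4
```

View pics/crop.png

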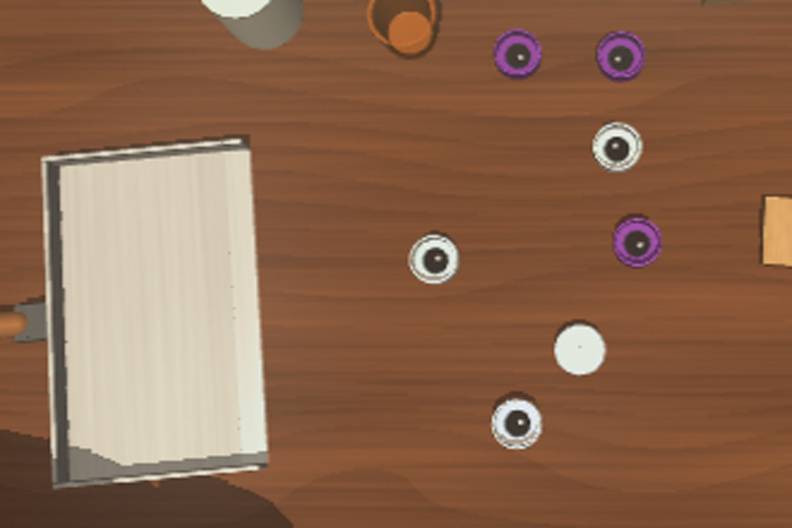

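Run:
```python
from h import *
im,d=env.camera('top'); P=cloud('top',d); ok=(d>0)
for n,uv in dict(S1=(347,171),S2=(271,218),S3=(305,287),F=(332,256)).items():
    m=np.zeros(d.shape,bool); m[uv[1]-20:uv[1]+20,uv[0]-20:uv[0]+20]=1
    q=P[m&ok&(P[...,2]>.013)&(P[...,2]<.03)]
    q=q[:,:2].astype(np.float32)
    (c,r)=cv2.minEnclosingCircle(q); print(n,'depth circ',np.round(c,4),round(r,4),len(q),'pix',np.round(px2w('top',uv,.018),4))
# pan walls / floor extents
z=P[...,2]; reg=np.zeros(d.shape,bool); reg[150:330,60:230]=1
w=P[reg&ok&(z>.018)&(z<.04)]; f=P[reg&ok&(z>.001)&(z<.009)&(im.min(2)>140)]
print(len(w),len(f))
print('walls rect',cv2.minAreaRect(w[:,:2].astype(np.float32)),'floor rect',cv2.boxPoints(cv2.minAreaRect(f[:,:2].astype(np.float32))))
pl=P[ok&(z>.07)&(z<.11)&(P[...,0]>.6)&(P[...,0]<.95)&(P[...,1]>.05)&(P[...,1]<.3)]; print('pillar',np.percentile(pl,[2,50,98],axis=0))
```

```text
S1 depth circ [ 0.6578 -0.1647] 0.0201 70 pix [ 0.6571 -0.1658  0.018 ]
S2 depth circ [ 0.5642 -0.0142] 0.0202 76 pix [ 0.5639 -0.0162  0.018 ]
S3 depth circ [ 0.432  -0.0825] 0.0199 71 pix [ 0.4306 -0.0833  0.018 ]
F depth circ [ 0.491  -0.1333] 0.02 337 pix [ 0.4897 -0.1354  0.018 ]
1692 9008
walls rect ((0.5484288930892944, 0.26557502150535583), (0.3283901512622833, 0.2618114948272705), 5.114230632781982) floor rect [[0.39486694 0.28049368]
 [0.40963328 0.12052245]
 [0.6600019  0.14363295]
 [0.64523554 0.3036042 ]]
pillar [[0.74723235 0.06867336 0.07197592]
 [0.77977404 0.13009813 0.09001097]
 [0.87847196 0.1629489  0.10201567]]
```

jog_arm(moves=[0.12,0,0,0,0,0,0,0.12,0,0,0,0,0,0,0.12,0,0,0,0,0,0,0.12,0,0,0,0,0,0,0.12,0,0,0,0,0,0,0.12,0,0,0,0,0,0,0.12,0,0,0,0,0,0,0.12,0,0,0,0,0,0], squeeze=5)

```text
time_s: 1.12
eef_pos: [0.2379, 0.6049, 0.2226]
ee_rot: [[-0.0, 0.974, 0.228], [0.0, 0.228, -0.974], [-1.0, -0.0, -0.0]]
wrist_force: [-1.0, 0.3, 0.0]
opening: 0.477
```

jog_arm(moves=[0.07,0,0,0,0,0,0,0.073,0,0,0,0,0,0,0,0,0,0,1.49,3.84,0,0,0,0,0,1.49,3.84,0,0,0,0,0,1.49,3.84,0,0,0,0,0,1.49,3.84,0,0,0,0,0,1.49,3.84,0,0,0,0,0,1.49,3.84,0])

```text
time_s: 1.78
eef_pos: [0.3489, 0.3819, 0.2227]
ee_rot: [[0.0, 0.996, 0.093], [0.001, 0.093, -0.996], [-1.0, 0.0, -0.001]]
wrist_force: [2.1, 0.0, 1.3]
opening: 0.006
```

jog_arm(moves=[0,0,0,0,1.49,3.84,0,0,0,0,0,1.49,3.84,0,0,0,0,0,1.49,3.84,0,0,0,0,0,1.49,3.84,0,0,0,0,0,1.49,3.84,0,0,0,0,0,1.49,3.84,0,0,0,0,0,1.49,3.84,0,0,0,0,0,1.49,3.84,0])

```text
time_s: 2.45
eef_pos: [0.4961, 0.087, 0.223]
ee_rot: [[0.001, 0.996, 0.093], [0.001, 0.093, -0.996], [-1.0, 0.001, -0.001]]
wrist_force: [1.5, 1.1, 0.1]
opening: 0.002
```

jog_arm(moves=[0,0,0,0,1.46,3.8,0,0,0,0,0,1.46,3.8,0,0,0,0,0,1.46,3.8,0,0,0,0,0,1.46,3.8,0,0,0,0,4,0,0,0,0,0,0,4,0,0,0,0,0,0,4,0,0,0,0,0,0,0,0,0,0])

```text
time_s: 3.12
eef_pos: [0.5632, -0.0566, 0.0959]
ee_rot: [[-0.01, 0.996, 0.093], [-0.001, 0.093, -0.996], [-1.0, -0.01, 0.0]]
wrist_force: [-1.8, 0.3, 0.0]
opening: 0.005
```

Run:
```python
from h import *
for c in ['top','wrist']:
    im,d=env.camera(c); cv2.imwrite(f'pics/{c}1.png',im[:,:,::-1])
```

```text
(no output)
```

View pics/top1.png

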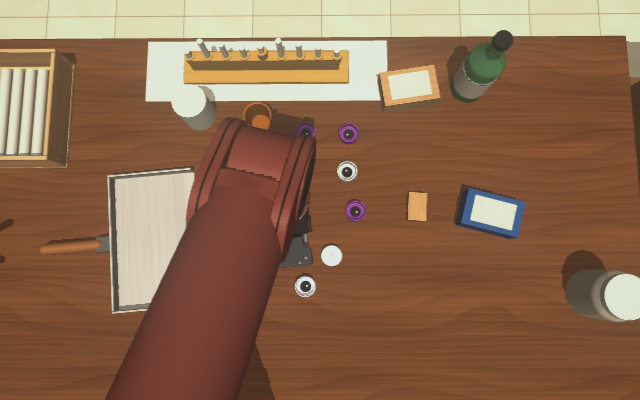

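View pics/wrist1.png

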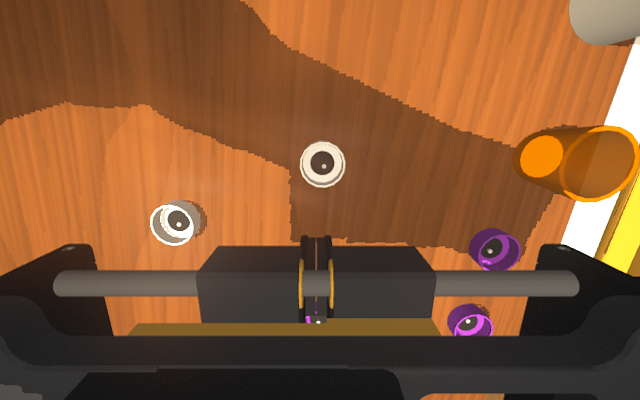

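Wrist view: spent cup S2 is straight ahead at (322,163). The closed fingers are at (317,270) and the path is clear.

jog_arm(moves=[0,0,0,3.5,0,0,0,0,0,0,3.5,0,0,0,0,0,0,1,0,0,0,0,0,0,0,0,0,0])

```text
time_s: 3.55
eef_pos: [0.5676, -0.0566, 0.0227]
ee_rot: [[-0.001, 0.996, 0.094], [-0.0, 0.094, -0.996], [-1.0, -0.001, -0.0]]
wrist_force: [0.7, -0.0, 0.5]
opening: 0.006
```

jog_arm(moves=[0,0,0,0.7,0,0,0,0,0,0,0.7,0,0,0,0,0,0,0,0,-0.4,0,0,0,0,0,0,-0.4,0,0,0,0,0,0,-0.4,0,0,0,0,0,0,-0.5,0,0,0,0,0,0,-0.6,0,0,0,0,0,0,-0.7,0])

```text
time_s: 4.22
eef_pos: [0.5652, -0.0265, 0.0089]
ee_rot: [[0.0, 0.996, 0.093], [0.0, 0.093, -0.996], [-1.0, 0.0, 0.0]]
wrist_force: [0.3, 0.3, 0.5]
opening: 0.003
```

jog_arm(moves=[0,0,0,0,0,-0.8,0,0,0,0,0,0,-0.9,0,0,0,0,0,0,-0.9,0,0,0,0,0,0,-0.9,0,0,0,0,0,0,-0.9,0,0,0,0,0,0,-0.9,0,0,0,0,0,0,-0.9,0,0,0,0,0,0,-0.9,0])

```text
time_s: 4.88
eef_pos: [0.5583, 0.0446, 0.0085]
ee_rot: [[-0.0, 0.996, 0.093], [-0.0, 0.093, -0.996], [-1.0, -0.0, 0.0]]
wrist_force: [0.7, -0.0, -0.2]
opening: 0.003
```

Run:
```python
from h import *
im,d=env.camera('wrist'); cv2.imwrite('pics/wrist2.png',im[:,:,::-1]); print(env.read_state()['wrist_force'])
```

```text
[-0.72454068  1.77939187  0.33900401]
```

View pics/wrist2.png

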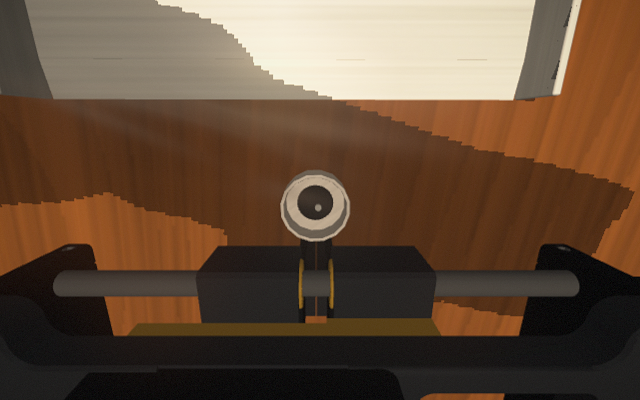

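Wrist view: the cup is centred on the fingers at (315,205). The lip lies ahead at row 100, square to the push.

jog_arm(moves=[0,0,0,0,0,-0.9,0,0,0,0,0,0,-0.9,0,0,0,0,0,0,-0.9,0,0,0,0,0,0,-0.9,0,0,0,0,0,0,-0.9,0,0,0,0,0,0,-0.9,0,0,0,0,0,0,-0.9,0,0,0,0,0,0,-0.9,0])

```text
time_s: 5.6
eef_pos: [0.5516, 0.1162, 0.0085]
ee_rot: [[-0.0, 0.996, 0.093], [-0.0, 0.093, -0.996], [-1.0, -0.0, 0.0]]
wrist_force: [-0.3, -0.1, 0.3]
opening: 0.011
```

jog_arm(moves=[0,0,0,0,0,-0.9,0,0,0,0,0,0,-0.9,0,0,0,0,0,0,-0.9,0,0,0,0,0,0,-0.9,0,0,0,0,0,0,-0.9,0,0,0,0,0,0,-0.9,0,0,0,0,0,0,-0.9,0,0,0,0,0,0,-0.9,0])

```text
time_s: 6.27
eef_pos: [0.545, 0.1879, 0.0085]
ee_rot: [[-0.0, 0.996, 0.093], [-0.0, 0.093, -0.996], [-1.0, -0.0, 0.0]]
wrist_force: [-0.1, -0.6, -0.0]
opening: 0.003
```

Run:
```python
from h import *
im,d=env.camera('wrist'); cv2.imwrite('pics/wrist3.png',im[:,:,::-1]); print(env.read_state()['wrist_force'])
```

```text
[ 0.18121117  2.18336171 -0.36799932]
```

View pics/wrist3.png

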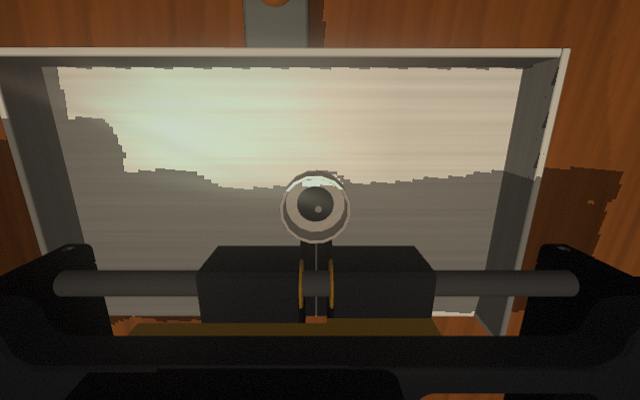

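jog_arm(moves=[0,0,0,0,0,-0.7,0,0,0,0,0,0,-0.4,0,0,0,0,0,0,0,0,0,0,0,0,0,1.5,0,0,0,0,0,0,1.5,0,0,0,0,-3,0,0,0,0,0,0,-4,0,0,0,0,0,0,-4,0,0,0])

```text
time_s: 6.98
eef_pos: [0.5462, 0.1652, 0.119]
ee_rot: [[-0.002, 0.996, 0.09], [-0.002, 0.09, -0.996], [-1.0, -0.002, 0.002]]
wrist_force: [0.2, 1.1, 1.1]
opening: 0.011
```

jog_arm(moves=[-0.064,0,0,0,0,0,0,0,0,0,0,0.59,3.88,0,0,0,0,0,0.59,3.88,0,0,0,0,0,0.59,3.88,0,0,0,0,0,0.59,3.88,0,0,0,0,0,0.59,3.88,0,0,0,0,0,0.59,3.88,0,0,0,0,0,0.59,3.88,0])

```text
time_s: 7.65
eef_pos: [0.6298, -0.0974, 0.1187]
ee_rot: [[0.0, 0.988, 0.155], [-0.0, 0.155, -0.988], [-1.0, 0.0, 0.0]]
wrist_force: [0.4, 0.8, 0.8]
opening: 0.007
```

jog_arm(moves=[0,0,0,0,0.59,3.88,0,0,0,0,0,0.59,3.88,0,0,0,0,0,0.59,3.88,0,0,0,0,0,0,0,0,0,0,0,0,0,0,0])

```text
time_s: 8.07
eef_pos: [0.6641, -0.212, 0.1184]
ee_rot: [[-0.001, 0.989, 0.149], [-0.002, 0.149, -0.989], [-1.0, -0.001, 0.002]]
wrist_force: [0.0, 0.4, 0.8]
opening: 0.007
```

Run:
```python
from h import *
s=env.read_state();print(s['eef_pos'],s['ee_rot'][:,2])
im,d=env.camera('wrist'); cv2.imwrite('pics/wrist4.png',im[:,:,::-1])
im,d=env.camera('top'); cv2.imwrite('pics/top4.png',im[:,:,::-1])
```

```text
[ 0.66405553 -0.21196217  0.118358  ] [ 0.1494823  -0.98876179  0.00227278]
```

View pics/wrist4.png

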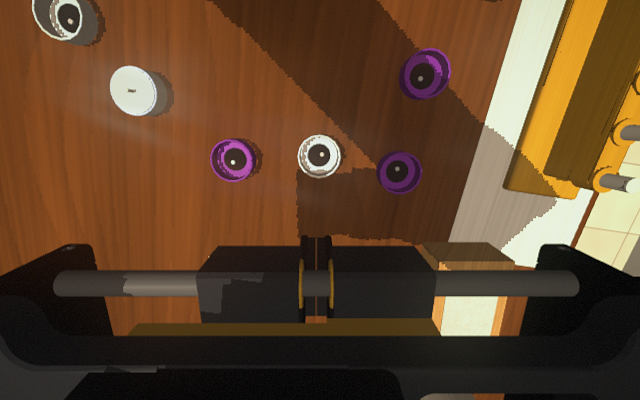

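View pics/top4.png

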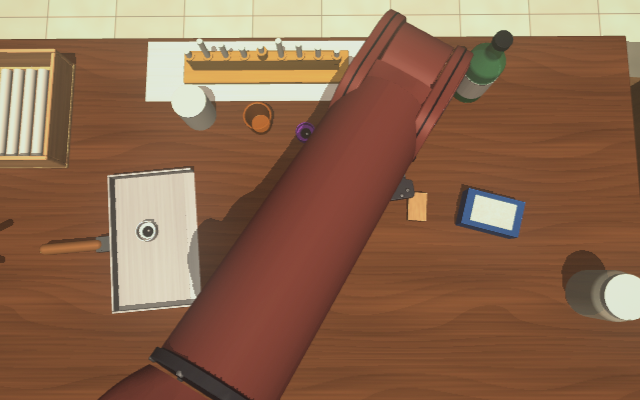

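Top view: S2 is well inside the pan at (147,231). Wrist view: S1 is straight ahead at (319,156) between two purple cups. Before lowering, I'll check how tall the tan box near the gripper body is.

Run:
```python
from h import *
im,d=env.camera('scene'); P=cloud('scene',d); ok=d>0
q=P[ok&(P[...,2]>.03)&(P[...,2]<.075)&(P[...,0]>.6)&(P[...,0]<.95)&(P[...,1]<-.12)&(P[...,1]>-.38)]
print(len(q),np.percentile(q,[1,50,99],axis=0) if len(q) else '')
cv2.imwrite('pics/scene4.png',im[:,:,::-1])
```

```text
1670 [[ 0.78817466 -0.37917159  0.03104204]
 [ 0.83574463 -0.28050786  0.0449554 ]
 [ 0.89018296 -0.1224222   0.07083004]]
```

View pics/scene4.png

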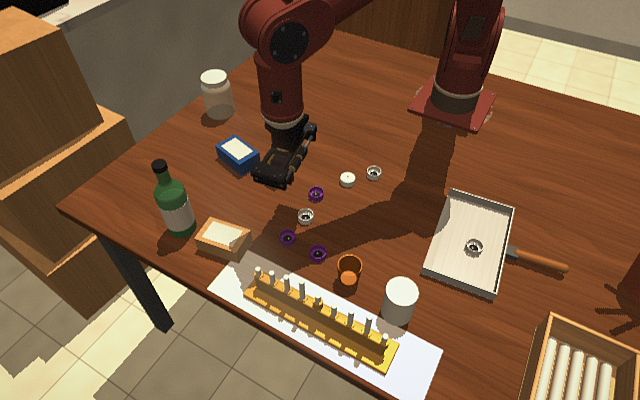

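jog_arm(moves=[0,0,0,3.5,0,0,0,0,0,0,3.5,0,0,0,0,0,0,2.5,0,0,0,0,0,0,0.7,0,0,0,0,0,0,0.7,0,0,0,0,0,0,0,0,0,0])

```text
time_s: 8.72
eef_pos: [0.6658, -0.2051, 0.0095]
ee_rot: [[-0.0, 0.988, 0.157], [0.0, 0.157, -0.988], [-1.0, -0.0, -0.0]]
wrist_force: [-0.2, -0.1, -0.9]
opening: 0.006
```

jog_arm(moves=[0,0,0,0,-0.15,0,0,0,0,0,0,0,-0.4,0,0,0,0,0,0,-0.4,0,0,0,0,0,0,-0.4,0,0,0,0,0,0,-0.5,0,0,0,0,0,0,-0.7,0,0,0,0,0,0,-0.9,0,0,0,0,0,0,-0.9,0])

```text
time_s: 9.38
eef_pos: [0.6576, -0.1637, 0.0096]
ee_rot: [[-0.0, 0.988, 0.156], [0.0, 0.156, -0.988], [-1.0, 0.0, -0.0]]
wrist_force: [-0.4, -0.0, 0.0]
opening: 0.007
```

jog_arm(moves=[0,0,0,0,0,-0.9,0,0,0,0,0,0,-0.9,0,0,0,0,0,0,-0.9,0,0,0,0,0,0,-0.9,0,0,0,0,0,0,-0.9,0,0,0,0,0,0,-0.9,0,0,0,0,0,0,-0.9,0,0,0,0,0,0,-0.9,0])

```text
time_s: 10.05
eef_pos: [0.6463, -0.0927, 0.0096]
ee_rot: [[-0.0, 0.988, 0.156], [-0.0, 0.156, -0.988], [-1.0, -0.0, -0.0]]
wrist_force: [-0.4, -0.1, 0.1]
opening: 0.005
```

Run:
```python
from h import *
im,d=env.camera('wrist'); cv2.imwrite('pics/wrist5.png',im[:,:,::-1])
```

```text
(no output)
```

View pics/wrist5.png

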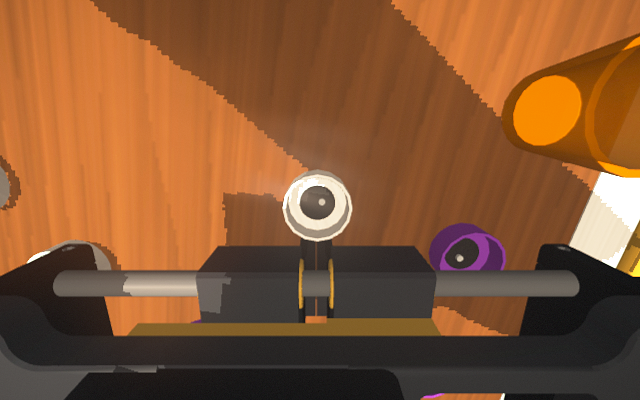

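The cup is centred on the fingers at (317,205); carry on.

jog_arm(moves=[0,0,0,0,0,-0.95,0,0,0,0,0,0,-0.95,0,0,0,0,0,0,-0.95,0,0,0,0,0,0,-0.95,0,0,0,0,0,0,-0.95,0,0,0,0,0,0,-0.95,0,0,0,0,0,0,-0.95,0,0,0,0,0,0,-0.95,0])

```text
time_s: 10.77
eef_pos: [0.6344, -0.0175, 0.0096]
ee_rot: [[-0.0, 0.988, 0.156], [0.0, 0.156, -0.988], [-1.0, -0.0, -0.0]]
wrist_force: [0.9, -0.5, 0.1]
opening: 0.004
```

jog_arm(moves=[0,0,0,0,0,-0.95,0,0,0,0,0,0,-0.95,0,0,0,0,0,0,-0.95,0,0,0,0,0,0,-0.95,0,0,0,0,0,0,-0.95,0,0,0,0,0,0,-0.95,0,0,0,0,0,0,-0.95,0,0,0,0,0,0,-0.95,0])

```text
time_s: 11.43
eef_pos: [0.6225, 0.0575, 0.0096]
ee_rot: [[0.0, 0.988, 0.156], [-0.0, 0.156, -0.988], [-1.0, 0.0, 0.0]]
wrist_force: [-0.1, -0.9, -0.0]
opening: 0.009
```

Run:
```python
from h import *
im,d=env.camera('wrist'); cv2.imwrite('pics/wrist6.png',im[:,:,::-1])
```

```text
(no output)
```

View pics/wrist6.png

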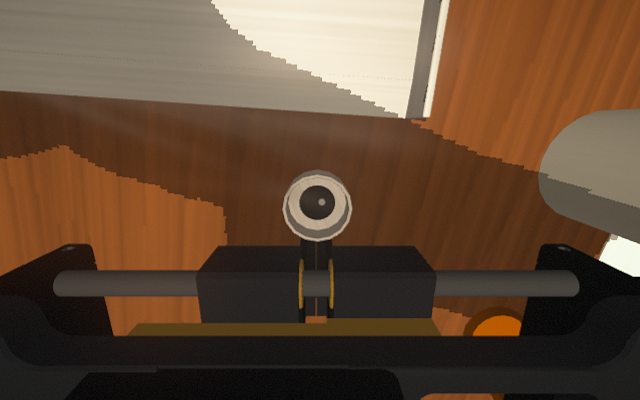

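Still centred. The lip is ahead at row ~105, and the pillar at right is well clear of the body.

jog_arm(moves=[0,0,0,0,0,-0.95,0,0,0,0,0,0,-0.95,0,0,0,0,0,0,-0.95,0,0,0,0,0,0,-0.95,0,0,0,0,0,0,-0.95,0,0,0,0,0,0,-0.95,0,0,0,0,0,0,-0.95,0,0,0,0,0,0,-0.95,0])

```text
time_s: 12.15
eef_pos: [0.6106, 0.1326, 0.0096]
ee_rot: [[-0.0, 0.988, 0.156], [-0.0, 0.156, -0.988], [-1.0, -0.0, 0.0]]
wrist_force: [-0.2, -0.4, 0.5]
opening: 0.005
```

jog_arm(moves=[0,0,0,0,0,-0.95,0,0,0,0,0,0,-0.95,0,0,0,0,0,0,-0.95,0,0,0,0,0,0,-0.95,0,0,0,0,0,0,-0.8,0,0,0,0,0,0,-0.5,0,0,0,0,0,0,-0.2,0,0,0,0,0,0,0,0])

```text
time_s: 12.82
eef_pos: [0.6024, 0.1845, 0.0095]
ee_rot: [[-0.0, 0.988, 0.157], [0.0, 0.157, -0.988], [-1.0, -0.0, -0.0]]
wrist_force: [0.2, -0.1, 0.4]
opening: 0.003
```

Run:
```python
from h import *
im,d=env.camera('wrist'); cv2.imwrite('pics/wrist7.png',im[:,:,::-1]); print(env.read_state()['eef_pos'])
```

```text
[0.60252327 0.18381948 0.00954659]
```

View pics/wrist7.png

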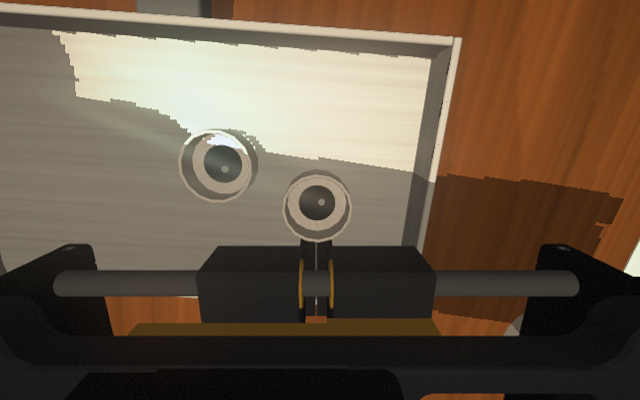

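Both cups are inside: S1 at (317,205), about 75 mm past the lip, and S2 at (217,165). Retreat and go to S3.

jog_arm(moves=[0,0,0,0,0,1.2,0,0,0,0,0,0,1.8,0,0,0,0,-3,0,0,0,0,0,0,-4,0,0,0,0,0,0,-3,0,0,0,0.089,0,0,0,0,0,0,0.089,0,0,0,0,0,0,0.089,0,0,0,0,0,0])

```text
time_s: 13.53
eef_pos: [0.6078, 0.1525, 0.1105]
ee_rot: [[0.001, 0.993, -0.116], [0.001, -0.116, -0.993], [-1.0, 0.001, -0.001]]
wrist_force: [0.5, 0.7, 0.4]
opening: 0.004
```

jog_arm(moves=[0,0,0,0,-1.66,3.33,0,0,0,0,0,-1.66,3.33,0,0,0,0,0,-1.66,3.33,0,0,0,0,0,-1.66,3.33,0,0,0,0,0,-1.66,3.33,0,0,0,0,0,-1.66,3.33,0,0,0,0,0,-1.66,3.33,0,0,0,0,0,-1.66,3.33,0])

```text
time_s: 14.2
eef_pos: [0.4442, -0.0986, 0.1091]
ee_rot: [[-0.0, 0.994, -0.112], [0.001, -0.112, -0.994], [-1.0, -0.0, -0.001]]
wrist_force: [-0.2, -1.5, 0.8]
opening: 0.004
```

jog_arm(moves=[0,0,0,0,-1.66,3.33,0,0,0,0,0,0,0,0,0,0,0,0,0,0,0,0,0,0,0,0,0,0])

```text
time_s: 14.53
eef_pos: [0.4257, -0.1276, 0.1096]
ee_rot: [[0.001, 0.994, -0.111], [0.001, -0.111, -0.994], [-1.0, 0.001, -0.001]]
wrist_force: [0.7, 0.1, -0.5]
opening: 0.008
```

Run:
```python
from h import *
im,d=env.camera('wrist'); cv2.imwrite('pics/wrist8.png',im[:,:,::-1]); s=env.read_state();print(s['eef_pos'],s['ee_rot'][:,2],s['q'])
```

```text
[ 0.42602324 -0.12710647  0.10961435] [-1.10063630e-01 -9.93924492e-01 -3.18094278e-04] [-0.86348062 -0.05309547  1.05524528  2.11995758  0.05291654  1.04815647
  0.05445248]
```

View pics/wrist8.png

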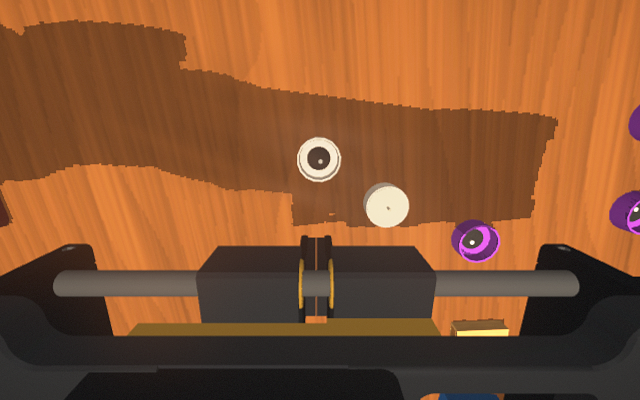

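Wrist view: S3 is straight ahead at (319,158). The fresh light at (387,205) is well to the side.

jog_arm(moves=[0,0,0,3.5,0,0,0,0,0,0,3.5,0,0,0,0,0,0,1.7,0,0,0,0,0,0,0.7,0,0,0,0,0,0,0.7,0,0,0,0,0,0,0,0,0,0])

```text
time_s: 15.08
eef_pos: [0.4258, -0.1271, 0.0081]
ee_rot: [[-0.001, 0.994, -0.109], [-0.001, -0.109, -0.994], [-1.0, -0.001, 0.001]]
wrist_force: [-0.7, -0.3, 0.3]
opening: 0.007
```

jog_arm(moves=[0,0,0,-0.1,0.1,-0.4,0,0,0,0,0,0,-0.4,0,0,0,0,0,0,-0.4,0,0,0,0,0,0,-0.4,0,0,0,0,0,0,-0.5,0,0,0,0,0,0,-0.7,0,0,0,0,0,0,-0.9,0,0,0,0,0,0,-0.9,0])

```text
time_s: 15.75
eef_pos: [0.432, -0.0805, 0.0096]
ee_rot: [[0.0, 0.994, -0.11], [0.0, -0.11, -0.994], [-1.0, 0.0, -0.0]]
wrist_force: [-1.3, 0.5, -0.1]
opening: 0.002
```

jog_arm(moves=[0,0,0,0,0,-0.9,0,0,0,0,0,0,-0.9,0,0,0,0,0,0,-0.9,0,0,0,0,0,0,-0.9,0,0,0,0,0,0,-0.9,0,0,0,0,0,0,-0.9,0,0,0,0,0,0,-0.9,0,0,0,0,0,0,-0.9,0])

```text
time_s: 16.42
eef_pos: [0.4398, -0.0091, 0.0096]
ee_rot: [[-0.0, 0.994, -0.11], [-0.0, -0.11, -0.994], [-1.0, -0.0, 0.0]]
wrist_force: [0.3, 0.0, 0.2]
opening: 0.008
```

Run:
```python
from h import *
im,d=env.camera('wrist'); cv2.imwrite('pics/wrist9.png',im[:,:,::-1])
```

```text
(no output)
```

View pics/wrist9.png

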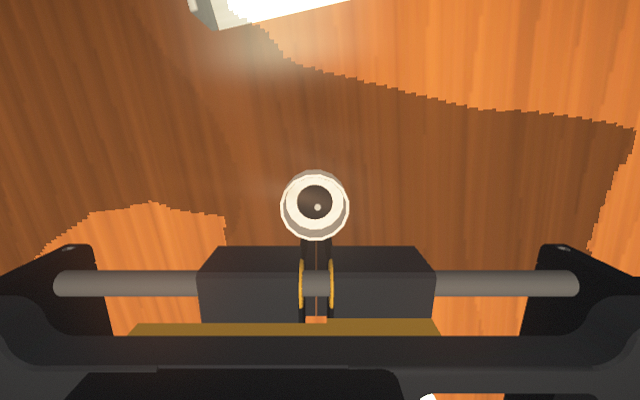

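jog_arm(moves=[0,0,0,0,0,-0.95,0,0,0,0,0,0,-0.95,0,0,0,0,0,0,-0.95,0,0,0,0,0,0,-0.95,0,0,0,0,0,0,-0.95,0,0,0,0,0,0,-0.95,0,0,0,0,0,0,-0.95,0,0,0,0,0,0,-0.95,0])

```text
time_s: 17.13
eef_pos: [0.4482, 0.0666, 0.0096]
ee_rot: [[-0.0, 0.994, -0.11], [-0.0, -0.11, -0.994], [-1.0, -0.0, 0.0]]
wrist_force: [0.3, -0.9, 0.4]
opening: 0.007
```

Run:
```python
from h import *
im,d=env.camera('wrist'); cv2.imwrite('pics/wrist10.png',im[:,:,::-1])
```

```text
(no output)
```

View pics/wrist10.png

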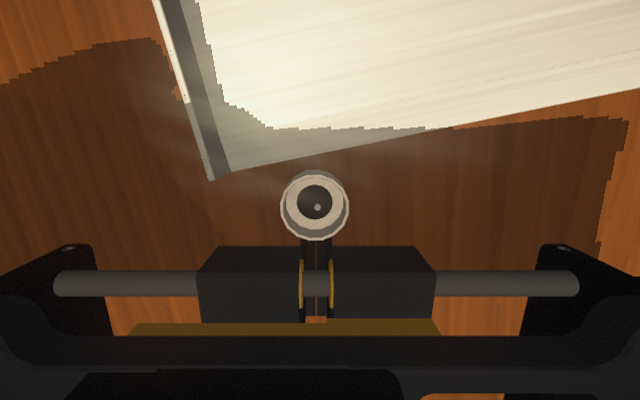

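The cup is centred at (315,205) and will clear the side wall's inner corner at (228,170).

jog_arm(moves=[0,0,0,0,0,-0.95,0,0,0,0,0,0,-0.95,0,0,0,0,0,0,-0.95,0,0,0,0,0,0,-0.95,0,0,0,0,0,0,-0.95,0,0,0,0,0,0,-0.95,0,0,0,0,0,0,-0.95,0,0,0,0,0,0,-0.95,0])

```text
time_s: 17.85
eef_pos: [0.4566, 0.1421, 0.0095]
ee_rot: [[-0.0, 0.994, -0.11], [-0.0, -0.11, -0.994], [-1.0, -0.0, 0.0]]
wrist_force: [0.4, 0.1, -0.1]
opening: 0.006
```

jog_arm(moves=[0,0,0,0,0,-0.95,0,0,0,0,0,0,-0.95,0,0,0,0,0,0,-0.8,0,0,0,0,0,0,-0.5,0,0,0,0,0,0,-0.2,0,0,0,0,0,0,0,0])

```text
time_s: 18.35
eef_pos: [0.4602, 0.1752, 0.0095]
ee_rot: [[0.0, 0.994, -0.109], [-0.0, -0.109, -0.994], [-1.0, 0.0, 0.0]]
wrist_force: [0.5, -0.2, -0.4]
opening: 0.005
```

Run:
```python
from h import *
im,d=env.camera('wrist'); cv2.imwrite('pics/wrist11.png',im[:,:,::-1])
```

```text
(no output)
```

View pics/wrist11.png

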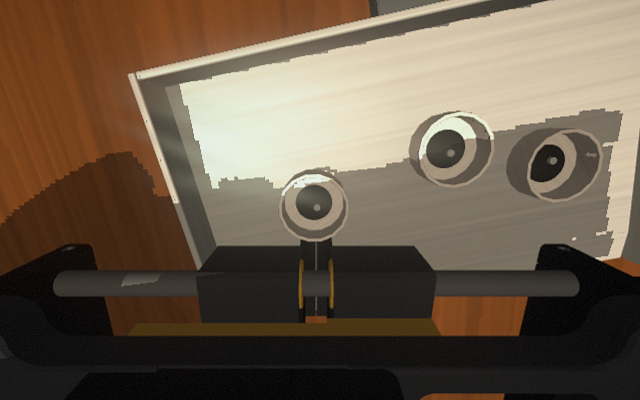

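All three are in. Now I'll back off, rise and swing clear for a top check.

jog_arm(moves=[0,0,0,0,0,1.2,0,0,0,0,0,0,2,0,0,0,0,0,0,2,0,0,0,0,-3,0,0,0,0,0,0,-4,0,0,0,0,0,0,-4,0,0,0,0,0,0,-2,0,3,0,0,0,0,0,0,3.5,0])

```text
time_s: 19.07
eef_pos: [0.4498, 0.0583, 0.1429]
ee_rot: [[0.005, 0.994, -0.108], [0.003, -0.108, -0.994], [-1.0, 0.005, -0.004]]
wrist_force: [0.1, 0.2, -0.2]
opening: 0.007
```

jog_arm(moves=[0,0,0,0,0,3.5,0,0,0,0,0,0,3.5,0,0,0,0,0,0,3.5,0,0,0,0,0,0,3.5,0,0,0,0,0,0,3.5,0,0,0,0,0,0,0,0])

```text
time_s: 19.57
eef_pos: [0.4262, -0.1225, 0.1387]
ee_rot: [[-0.001, 0.993, -0.119], [0.002, -0.119, -0.993], [-1.0, -0.001, -0.002]]
wrist_force: [0.1, 0.3, 0.2]
opening: 0.005
```

Run:
```python
from h import *
o=np.array([.535,.132]);X=np.array([-.092,.996]);Y=np.array([.996,.092])
im,d=env.camera('top'); P=cloud('top',d); ok=d>0; cv2.imwrite('pics/top12.png',im[:,:,::-1])
im2,_=env.camera('scene'); cv2.imwrite('pics/scene12.png',im2[:,:,::-1])
for r in env.cut_out('cup_a','top'):
    m=r['mask'];v,u=np.nonzero(m); w=px2w('top',[u.mean(),v.mean()],.018)[:2]
    q=P[m&ok]; print(round(r['p'],2),np.round([u.mean(),v.mean()],0),'world',np.round(w,3),'pan',np.round([(w-o)@X,(w-o)@Y],3),'zmax',np.round(np.percentile(q[:,2],95),3))
for n in ['fresh','matchbox','votive','pillar','box_b']:
    for r in env.cut_out(n,'top')[:1]:
        v,u=np.nonzero(r['mask']); print(n,np.round([u.mean(),v.mean()],1),np.round(px2w('top',[u.mean(),v.mean()],.014),4))
s=env.read_state();print(s['time_s'],s['eef_pos'])
```

```text
0.91 [348. 133.] world [ 0.734 -0.168] pan [-0.317  0.17 ] zmax 0.019
0.87 [305. 132.] world [ 0.737 -0.082] pan [-0.232  0.181] zmax 0.019
0.76 [146. 231.] world [0.539 0.229] pan [0.096 0.013] zmax 0.022
0.65 [355. 211.] world [ 0.577 -0.18 ] pan [-0.315  0.014] zmax 0.02
0.55 [156. 271.] world [0.461 0.205] pan [ 0.079 -0.067] zmax 0.022
fresh [330.8 256.9] [ 0.4881 -0.133   0.014 ]
matchbox [416. 207.] [ 0.5854 -0.3009  0.014 ]
votive [257.6 117.7] [0.7681 0.0141 0.014 ]
box_b [489.8 213.3] [ 0.5725 -0.4451  0.014 ]
19.9667 [ 0.42812225 -0.11460826  0.13945198]
```

View pics/top12.png

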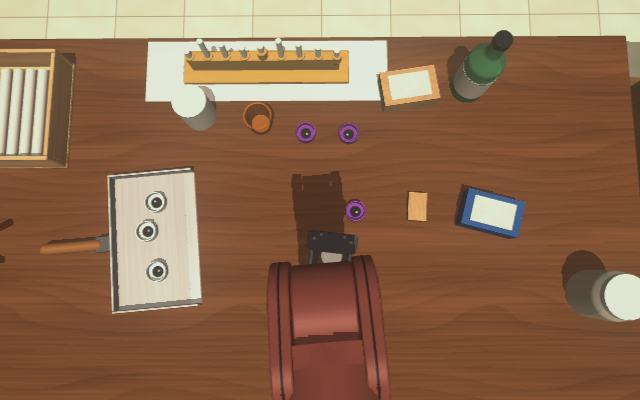

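View pics/scene12.png

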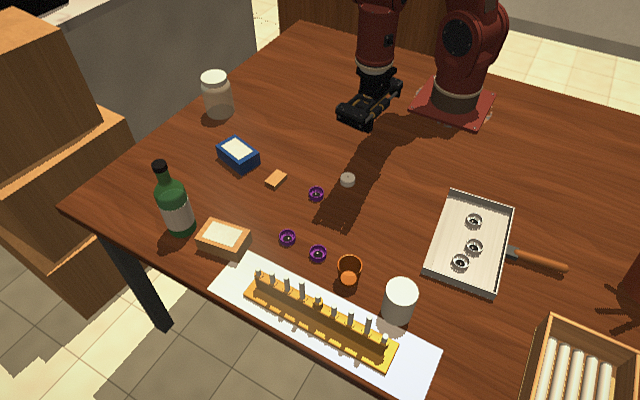

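Top view: the three silver cups are inside the pan at (156,202), (147,231) and (157,270). Everything else is where it was, and the arm is clear in the air. I'm handing in.

Run:
```python
from h import *
print(px2w('top',(156,202),.021))
print(env.hand_in(), env.read_state()['time_s'])
```

```text
[0.59571208 0.210194   0.021     ]
the job is handed in; nothing more can be done
the job is handed in; nothing more can be done
```

I swept the three spent cups one at a time into the dustpan with closed fingers, at about 0.1 m/s, and handed the job in at about 20 s of the allowed 67 s. The judge gave no verdict.

- **Cups:** in the last top picture all three stand upright in the pan, with centres about 73, 79 and 96 mm past the lip (22 mm needed). They lie within about 70 mm of the pan's centre line, and the walls are at 130 mm. The network missed the 73 mm cup in that picture, so I measured it by hand from its pixels.
- **Everything else:** the fresh tea light, matchbox and votive measured within 3 mm of their starting places, which is measurement noise. The purple look-alikes also stayed put. The network did not report the pillar, and I had no starting measurement of the blue box, so I checked those two only by eye; they look unmoved.
- **Robot:** the arm stood clear in the air at hand-in, and the wrist-force readings I saw stayed around 2 N or less.

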